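# Sort the label-printer service handful

## Robot

A 6-joint arm with a two-finger parallel gripper is mounted at the origin on a cart in front of the work surface, level with it; the furniture and walls round the work are solid. World frame = base frame: x ahead of the robot, y to its left, z up, the work surface at z = 0. Lengths are in m, angles in degrees, forces in N, time in s.
With the tool pointing down it reaches from about 0.325 to 0.9 m from the base axis. Payload 6.1 kg.
Tool frame: the origin (TCP) lies at the very end of the fingers, on their centre line; the grasp point (between the pads) lies 19 mm behind it; z points along the fingers, y is the line along which they close (so a half turn about z gives the same grasp; the last joint's range is limited). The gripper opens to 85 mm and grips with 20 to 120 N. Pads are 22 mm wide; open, the fingers measure 114 mm over their backs; the gripper's body (76 mm by 85 mm) begins 54 mm behind the grasp point. The pads swing forward as they close: fully open they stand 13 mm farther back than shut.
Start: joints at [-74.261, 12.628, 87.462, -0, 79.91, -7.225], TCP at [0.244, -0.575, 0.231] pointing down, gripper open.
Joint ranges: [-170.65, 170.65], [-52.31, 119.04], [5.05, 147.46], [-71.25, 251.25], [11.57, 151.72], [-153.62, 153.62]. Speed limits (degrees/s): [147.25, 147.25, 172.46, 180, 180, 180].

## Interface

Orientations are given as a 3x3 rotation matrix whose columns are the frame's x, y, z axes.
In Python, from plant import robot, fingers, solver, get_obs, capture gives the robot as it stands. Calls block until the motion is done:
- robot.movep(position, orientation): joint-space move of the TCP to a pose.
- robot.servo_line(position, max_speed=0.15, rot=None): straight line of the TCP; rot=None keeps the orientation; max_speed is the mean speed in m/s.
- robot.movej(angles): joint-space move.
- fingers.grip(opening): opening from 0.0 (shut) to 1.0 (fully open); the grip force is fixed at half the most; returns when the fingers have stopped.
- robot.wait(seconds).
- solver.inverse_kinematics(position, orientation): joint angles nearest the present ones, or None.
- get_obs(): the state.
- capture(name): name is "scene" or "side" or "wrist"; returns a dict with "pixels" (420x560x3 uint8, red, green, blue), "fov_y" (degrees; the focal length in pixels is half the picture's height over the tangent of half this angle, whatever the lens; pixels are square), "cx", "cy" (the principal point, pixels), "position" and "orientation" of the camera in the world; the wrist camera has in their place "T_tool_cam" (4x4, takes a point from camera to tool coordinates, whose origin is the TCP and whose axes are the flange's). Camera axes: x right, y down, z forward; pixel columns grow to the right and rows downward; lengths in m; the calibration is good to about 2 mm. A picture is of the moment at which its call begins: read the wrist's pose just before it. There is no depth.
A pose or a line that the arm cannot do raises robot.MotionError and nothing moves.
- robot.job_done(): hands the job in; it is judged then, once.
The state is a dict: "time": time; "joint_pos": joint angles; "joint_vel": joint speeds; "joint_torque": joint torques, N m; "tool_pos": TCP position; "tcp_rot": TCP orientation; "ft_force": force on the tool from outside, world axes, zero at the start; "wrist_torque": the same for the moment, N m; "width": opening from 0.0 (shut) to 1.0 (fully open); "grip_force": force on a finger pad.
Only numpy, scipy, OpenCV 4.12 (cv2) and the standard library are available. Lean on these libraries where they do the work, as an engineer would, in place of code of your own. Each camera call takes 0.05 s, during which the arm holds its last target. There are 200 camera calls.

## Task

Clear up after the label printer service: lay both screwdrivers (the red and yellow one and the black one with the blue cap) flat on the floor of the blue tray, not on top of one another, and stand the red suction lifter upright on the floor of the yellow tray. Slide the two label-roll hubs over the post of the steel spindle, flange down and fully home, the wide orange one at the bottom and the narrow green one on top of it. Let go of everything and leave the phone and the keys where they lie.

Things in the scene. Friction and masses are not known exactly. Their poses are not given: they have to be found in the camera images.
- hub_wide_c (a point): Wide orange label-roll hub, loose, 40 g: a round flange 64 mm in diameter and 5 mm thick lying on the desk, with a boss 30 mm in diameter on top of it; 22 mm tall in all, with a bore 20 mm in diameter right through. Best gripped across the boss (from 5 to 22 mm above its underside). The point is on its axis, half-way up (11 mm above the underside); z is the axis, boss up.
- hub_narrow_c (a point): Narrow green label-roll hub, loose, 40 g: the same as the orange one (boss 30 mm, 22 mm tall, bore 20 mm) but with a flange 46 mm in diameter and 5 mm thick. The point is on its axis, half-way up (11 mm above the underside); z is the axis, boss up.
- driver_red_c (a point): Screwdriver with a red and yellow handle, loose, lying, 118 mm long, about 30 g; the handle is 17 mm wide and high and 76 mm long and rests on the desk, the thin steel shaft does not. The point is at the middle of the handle, 8.5 mm above its underside; y runs along the tool towards the handle's cap (its end is 38 mm from the point along +y), the tip of the shaft is 80 mm from the point along -y; x is across, z up.
- driver_black_c (a point): Screwdriver with a black handle and a blue cap, loose, lying, 114 mm long, about 30 g; the handle is 12 mm wide, 13 mm high and 89 mm long and rests on the desk. The point is at the middle of the handle, 6.5 mm above its underside; y runs along the tool towards the blue cap (its end is 45 mm from the point along +y), the tip of the shaft is 69 mm from the point along -y; x is across, z up.
- suction_lifter_c (a point): Red suction lifter, loose, 30 g: a round rubber cup 43 mm in diameter and 11 mm high standing on the desk, above it a stem 21 mm in diameter from 11 to 22 mm above the underside, and on top a thin wire ring up to 37 mm (it does not get in the way of the fingers). Grip it by the stem. The point is on its axis in the middle of the stem, 16 mm above the underside; z is up.
- blue_tray: Blue open tray for screwdrivers, fixed to the desk, 136 mm (its x) by 164 mm (its y, the long way) outside, 18 mm high, walls and floor 4 mm thick (the rolled rim up to 21 mm is only trim), so 128 by 156 mm inside. Origin: centre of its underside; the top of its floor is 4 mm above it.
- yellow_tray: Yellow open square tray for lifters, fixed to the desk, 110 by 110 mm outside, 18 mm high, walls and floor 4 mm thick, so 102 by 102 mm inside. Origin: centre of its underside; the top of its floor is 4 mm above it.
- spindle: Steel spindle for label-roll hubs, fixed to the desk: a dark round base 78 mm in diameter and 8 mm thick with an upright post 12 mm in diameter in its middle, cone-pointed, its tip 64 mm above the desk. Origin: centre of the underside of the base; z is up along the post.
- phone: Dark mobile phone lying on the desk, loose, 67 by 140 by 8 mm, a bystander that stays where it is. Origin: centre of its underside; y along its length.
- key_ring: Two keys on a ring lying on the desk, loose, 28 by 107 by 7 mm, bystanders that stay where they are. Origin: centre of the underside; y along the length.

How it is judged:
By the outcome, as a careful person would: the job done as asked, in the order asked, and still so for the second after the job is handed in, with the robot touching nothing.
It also fails if it takes over 120 s, if anything falls off the work surface, if the arm or the gripper's body presses on something with over 40 N, if the wrist force passes 120 N, or if a joint passes its speed limit or range.

## Working session

There is one attempt and no reset: what is moved stays moved. The work goes in short steps, each a Python script; the robot and the scene stay as the last script left them, time stands still between calls to the robot, and variables do not carry over. Pictures are saved under pics/ and viewed, at most 14 in all, crops included, and the job is handed in when it is done.

```bash
ls; mkdir -p pics
python3 - <<'E'
from plant import *
import cv2
for n in ["scene","side","wrist"]:
    c=capture(n); cv2.imwrite(f"pics/{n}0.png",c["pixels"][:,:,::-1])
    print(n,{k:(v.tolist() if hasattr(v,'tolist') else v) for k,v in c.items() if k!="pixels"})
o=get_obs(); print(o["time"],o["tool_pos"],o["tcp_rot"])
E
```

```text
pics
scene {'fov_y': 50.321456630009955, 'cx': 287.14595781720413, 'cy': 219.29713332475927, 'position': [-0.16198238154512012, 0.8108681262781743, 0.6105614367829474], 'orientation': [[-0.7638438236319939, -0.29658252450574857, 0.5732202188138975], [-0.6451610222245282, 0.37510443508274527, -0.665630466688129], [-0.01760308215788975, -0.8782570631307508, -0.477864690638983]]}
side {'fov_y': 46.61674768148053, 'cx': 278.6511387346261, 'cy': 201.17171985852843, 'position': [0.33880574817153325, 0.7716256063848426, 0.7231406307218612], 'orientation': [[-0.9701964444564328, -0.15342662337283683, 0.1875610044878878], [-0.24224175912140378, 0.6337255282295277, -0.7346501786619082], [-0.0061473003719996555, -0.7581900989267899, -0.6520045893914557]]}
wrist {'fov_y': 60.09056542632992, 'cx': 285.0076650851845, 'cy': 209.61963452189806, 'T_tool_cam': [[-0.0004923363997697962, -0.95225832655278, -0.30529303483008946, 0.07834974140701086], [0.999999099219668, -8.762225420055608e-05, -0.0013393588732101443, -0.0002236093815629614], [0.0012486651753531369, -0.30529341924325415, 0.9522575119168345, -0.14236160579392426], [0.0, 0.0, 0.0, 1.0]]}
0.15 [ 0.24371124 -0.57502706  0.23043948] [[ 9.20753961e-01  3.90143517e-01 -4.22815744e-04]
 [ 3.90143706e-01 -9.20752830e-01  1.45398658e-03]
 [ 1.77954645e-04 -1.50372281e-03 -9.99998854e-01]]
```

View pics/scene0.png

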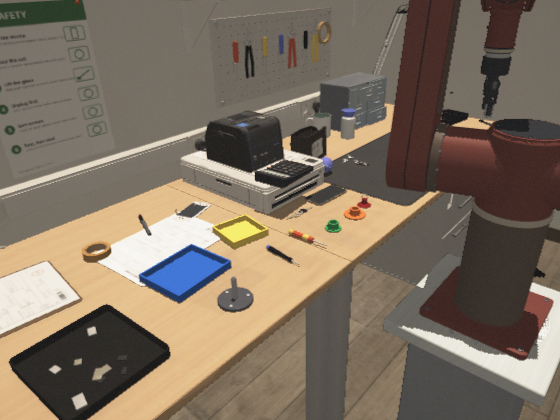

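View pics/side0.png

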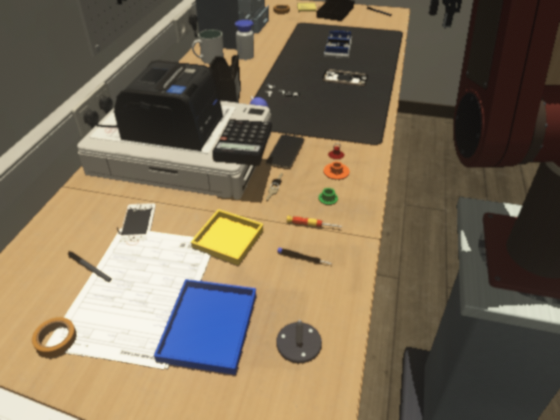

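The side view shows everything: lifter (337,153), orange hub (337,170), green hub (328,196), red driver (313,223), black driver (303,256), yellow tray (228,235), blue tray (208,324) and spindle (299,342). The phone is at (287,151) and the keys at (275,187). I'll get rough positions from these two views, then refine with the wrist camera.

```bash
cat > h.py <<'E'
import numpy as np, cv2
from plant import robot, fingers, solver, get_obs, capture
def cam(name):
    o=get_obs(); c=capture(name)
    if name=="wrist":
        T=np.eye(4); T[:3,:3]=o["tcp_rot"]; T[:3,3]=o["tool_pos"]
        T=T@np.array(c["T_tool_cam"]); c["position"],c["orientation"]=T[:3,3],T[:3,:3]
    c["f"]=210/np.tan(np.radians(c["fov_y"]/2)); return c
def ray(c,uv,z):
    """pixel(s) -> world points on the plane at height z"""
    uv=np.atleast_2d(uv).astype(float)
    d=np.c_[(uv[:,0]-c["cx"])/c["f"],(uv[:,1]-c["cy"])/c["f"],np.ones(len(uv))]@np.array(c["orientation"]).T
    p=np.array(c["position"]); return p+d*((z-p[2])/d[:,2])[:,None]
def proj(c,P):
    q=(np.atleast_2d(P)-np.array(c["position"]))@np.array(c["orientation"])
    return q[:,:2]/q[:,2:]*c["f"]+[c["cx"],c["cy"]]
def R(a):
    """tool down, x axis at heading a (deg); fingers close along y"""
    a=np.radians(a); s,k=np.sin(a),np.cos(a)
    return np.array([[k,s,0],[s,-k,0],[0,0,-1.]])
def save(c,n): cv2.imwrite(f"pics/{n}.png",c["pixels"][:,:,::-1])
def hsv(c): return cv2.cvtColor(c["pixels"],cv2.COLOR_RGB2HSV)
E
python3 - <<'E'
from h import *
s,c=cam("side"),cam("scene")
pts=dict(lifter=((337,153),(364,203),.02),orange=((337,170),(354,213),.01),green=((328,196),(333,226),.01),red=((306,222),(301,236),.0085),black=((295,254),(276,252),.0065),blackcap=((279,251),(268,247),.0065),shafttip=((332,265),(299,264),.0065),yel=((228,236),(240,231),.01),blue=((208,324),(186,271),.01),spin=((299,343),(235,299),.004),phone=((287,151),(326,194),.004),keys=((275,187),(303,210),.004))
for k,(a,b,z) in pts.items(): print(k,ray(s,a,z)[0].round(3),ray(c,b,z)[0].round(3))
for a in(0,90,-90,45): print(a, solver.inverse_kinematics([.45,-.1,.25],R(a)))
E
```

```text
lifter [ 0.444 -0.234  0.02 ] [ 0.434 -0.229  0.02 ]
orange [ 0.435 -0.177  0.01 ] [ 0.432 -0.174  0.01 ]
green [ 0.439 -0.076  0.01 ] [ 0.436 -0.074  0.01 ]
red [0.471 0.019 0.008] [0.472 0.02  0.008]
black [0.474 0.114 0.006] [0.474 0.117 0.006]
blackcap [0.507 0.113 0.006] [0.506 0.112 0.007]
shafttip [0.397 0.125 0.006] [0.396 0.122 0.006]
yel [0.619 0.1   0.01 ] [0.616 0.103 0.01 ]
blue [0.584 0.314 0.01 ] [0.581 0.314 0.01 ]
spin [0.423 0.31  0.004] [0.423 0.309 0.004]
phone [ 0.573 -0.236  0.004] [ 0.577 -0.238  0.004]
keys [ 0.566 -0.086  0.004] [ 0.566 -0.107  0.004]
0 [-2.23461259e+01 -1.12319197e+01  1.09532080e+02 -2.54444375e-14
  8.16998394e+01  6.76538741e+01]
90 [-2.23461259e+01 -1.12319197e+01  1.09532080e+02 -2.54444375e-14
  8.16998394e+01 -2.23461259e+01]
-90 None
45 [-2.23461259e+01 -1.12319197e+01  1.09532080e+02 -2.54444375e-14
  8.16998394e+01  2.26538741e+01]
```

Run:
```python
from h import *
import pickle
for n,p in [("w1",[.45,-.12,.25]),("w2",[.50,.22,.27])]:
    robot.movep(p,R(0)); robot.wait(.2); c=cam("wrist"); save(c,n); pickle.dump(c,open(n+".pkl","wb"))
print(get_obs()["time"])
```

```text
3.8667
```

View pics/w1.png

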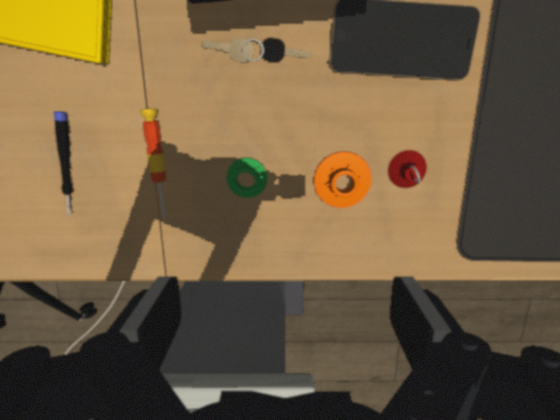

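View pics/w2.png

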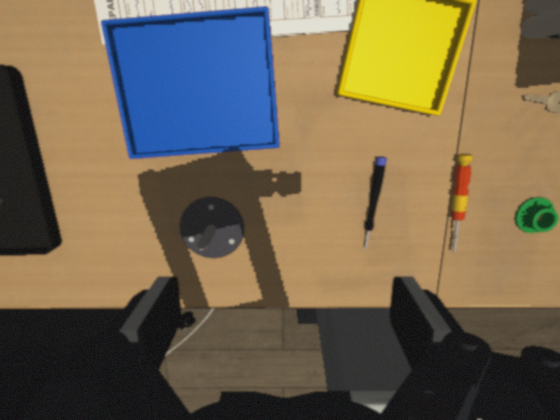

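W1 shows the keys (255,50), phone (405,40), black driver (65,160), red driver (155,145), green hub (247,178), orange hub (343,181) and lifter (407,169). W2 shows the blue tray (195,85), yellow tray (405,50), spindle base (212,228) and both drivers again. Next I'll measure each one by mask.

```bash
cat > m.py <<'E'
from h import *
import pickle, sys
def big(m):
    m=cv2.morphologyEx(m.astype(np.uint8),cv2.MORPH_CLOSE,np.ones((5,5)))
    cs,_=cv2.findContours(m,cv2.RETR_EXTERNAL,cv2.CHAIN_APPROX_NONE); return max(cs,key=cv2.contourArea)[:,0]
def roi(m,x0,y0,x1,y1):
    r=np.zeros_like(m); r[y0:y1,x0:x1]=m[y0:y1,x0:x1]; return r
def rnd(n,c,m,z):
    w=ray(c,big(m),z)[:,:2]; (x,y),r=cv2.minEnclosingCircle((w*1000).astype(np.float32))
    e=cv2.fitEllipse((w*1000).astype(np.float32)); print(n,"circ",round(x,1),round(y,1),"d",round(2*r,1),"ell",np.round(e[0],1),np.round(e[1],1))
def rect(n,c,m,z):
    w=ray(c,big(m),z)[:,:2]; b=cv2.boxPoints(cv2.minAreaRect((w*1000).astype(np.float32)))
    e1,e2=b[1]-b[0],b[2]-b[1]; l=e1 if np.hypot(*e1)>np.hypot(*e2) else e2
    print(n,"c",b.mean(0).round(1),"size",np.round([np.hypot(*e1),np.hypot(*e2)],1),"long dir",round(np.degrees(np.arctan2(l[1],l[0]))%180,1))
if __name__=="__main__":
    c1,c2=[pickle.load(open(n+".pkl","rb")) for n in("w1","w2")]
    H,S,V=cv2.split(hsv(c1)); sat=S>150
    rnd("orange",c1,roi(sat&(H>4)&(H<20),290,140,385,225),.005)
    rnd("green",c1,roi(sat&(H>45)&(H<85),215,140,285,215),.005)
    rnd("lifter",c1,roi(sat&((H<5)|(H>172)),380,140,440,200),.004)
    rect("red1",c1,roi(sat&((H<6)|(H>172)|((H>20)&(H<35))),135,100,175,190),.0085)
    dark=(V<75)|((H>105)&(H<135)&(S>80))
    rect("black1",c1,roi(dark,45,100,85,220),.0065)
    H,S,V=cv2.split(hsv(c2)); sat=S>150
    rect("red2",c2,roi(sat&((H<6)|(H>172)|((H>20)&(H<35))),440,140,485,230),.0085)
    dark=(V<75)|((H>105)&(H<135)&(S>80))
    rect("black2",c2,roi(dark,350,145,400,255),.0065)
    rect("blue",c2,roi((S>150)&(H>100)&(H<125),90,0,290,170),.018)
    rect("yellow",c2,roi((S>170)&(H>22)&(H<35),330,0,485,125),.018)
    print("ycorners",ray(c2,[(341,96),(440,114)],.018)[:,:2].round(3).tolist())
    print(hsv(c2)[[215,228,250,175,265],[195,225,215,200,260]])
    rnd("spindle",c2,roi((S<70)&(V<140),170,185,255,265),.008)
    cc=c2["pixels"][190:270,165:260]; cv2.imwrite("pics/sp.png",cv2.resize(cc,None,fx=6,fy=6)[:,:,::-1])
E
python3 m.py
```

```text
orange circ 437.7 -182.3 d 64.0 ell [ 437.8 -182.3] [62.8 63. ]
green circ 440.4 -77.8 d 41.6 ell [440.6 -77.9] [39.7 40.3]
lifter circ 449.9 -251.8 d 39.6 ell [ 450.  -251.5] [36.8 39.3]
red1 c [457.1  17.4] size [38.8 16.5] long dir 178.1
black1 c [466.4 115.6] size [87.9 13. ] long dir 173.4
red2 c [456.5  17.8] size [17.  18.2] long dir 89.9
black2 c [466.4 117.4] size [88.2 12.5] long dir 173.4
blue c [584.9 312.7] size [162.9 135.1] long dir 94.1
yellow c [620.2 100.7] size [110.8 112.7] long dir 78.4
ycorners [[0.576, 0.161], [0.557, 0.056]]
[[ 90  14  36]
 [135   7  71]
 [150  10  74]
 [ 15 104  76]
 [ 16 108  80]]
spindle circ 427.1 307.9 d 78.5 ell [426.5 307.2] [74.7 76.8]
```

View pics/sp.png

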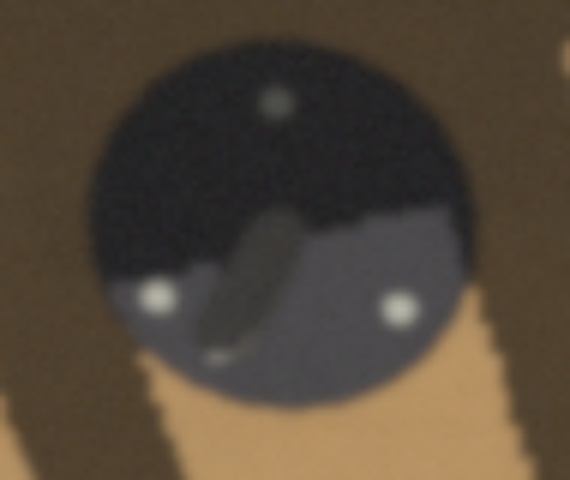

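The crop shows the spindle disc, with the post base at about (212,227) and its tip at about (201,249) in W2. The disc measures 78.5 mm, as it should. The red handle, green flange and lifter masks came out too small, so I'll widen them.

Run:
```python
from m import *
c1,c2=[pickle.load(open(n+".pkl","rb")) for n in("w1","w2")]
for n,c,rr,rg in (("1",c1,(130,100,180,185),(215,140,290,215)),("2",c2,(440,145,485,222),(505,185,560,250))):
    H,S,V=cv2.split(hsv(c))
    rect("red"+n,c,roi((S>140)&((H<36)|(H>170)),*rr),.0085)
    rnd("green"+n,c,roi((S>90)&(H>35)&(H<95),*rg),.005)
H,S,V=cv2.split(hsv(c1))
rnd("lifter",c1,roi((S>125)&((H<9)|(H>165)),375,135,445,205),.003)
print("tip",ray(c2,(201.5,249),.062),"base",ray(c2,(212,227),.008))
s=cam("scene");sd=cam("side")
print("proj tip scene/side",proj(s,[.427,.308,.064]),proj(sd,[.427,.308,.064]),"lifter top",proj(sd,[.45,-.2515,.03]))
```

```text
red1 c [475.3  18.4] size [17.9 77.4] long dir 2.0
green1 circ 440.3 -78.0 d 45.7 ell [440.4 -77.9] [44.1 44.5]
red2 c [474.6  18. ] size [19.4 78.3] long dir 1.8
green2 circ 438.2 -79.8 d 55.1 ell [439.8 -78.4] [42.8 53. ]
lifter circ 449.3 -252.4 d 41.4 ell [ 449.6 -252.1] [39.5 40.8]
tip [[0.42286886 0.30738375 0.062     ]] base [[0.42728882 0.30645414 0.008     ]]
proj tip scene/side [[231.67047706 275.19070767]] [[297.72629476 320.3531928 ]] lifter top [[336.06387271 145.47702061]]
```

```bash
cat >> h.py <<'E'
def line(x,y,z,v=.15): robot.servo_line([x,y,z],max_speed=v)
def pick(x,y,z,a,op,zl=.13):
    robot.movep([x,y,max(zl,z+.08)],R(a)); fingers.grip(op); line(x,y,z,.2)
    fingers.grip(0.0); o=get_obs(); print("grip mm",round(o["width"]*85,1),"N",o["grip_force"],"t",o["time"])
    line(x,y,zl,.25); o=get_obs(); print("lifted mm",round(o["width"]*85,1)); return o["width"]>.03
def place(x,y,z,a,op,zl=.13,v=.12):
    robot.movep([x,y,zl],R(a)); line(x,y,z,v); print("ft",np.round(get_obs()["ft_force"],1))
    fingers.grip(op); line(x,y,zl,.25); print("t",get_obs()["time"])
def tray(u,v,c=(.585,.3127),a=94.1):
    t=np.radians(a); return np.array(c)+u*np.array([np.sin(t),-np.cos(t)])+v*np.array([np.cos(t),np.sin(t)])
E
python3 - <<'E'
from h import *
if pick(.475,.0182,.003,1.9,.5):
    place(*tray(.028,.021),.0085,94.1,.38); 
    if pick(.4664,.1165,.003,-6.6,.5): place(*tray(-.028,.012),.0085,94.1,.32)
c=cam("side");save(c,"s1")
robot.movep([.50,.2,.27],R(0)); robot.wait(.2); c=cam("wrist"); save(c,"w3")
E
```

```text
grip mm 15.5 N 60.496559143066406 t 6.5667
lifted mm 15.4
ft [ 0.3 -0.4  0.6]
t 10.6333
grip mm 10.3 N 60.62049865722656 t 13.3667
lifted mm 10.7
ft [ 1.  -0.   0.3]
t 17.425
```

View pics/w3.png

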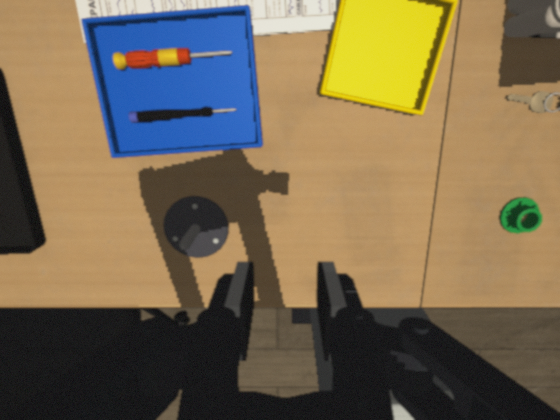

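W3 shows both drivers flat and apart in the blue tray, red at (170,58) and black at (180,114). The spindle, keys and green hub haven't moved. The lifter is next, then the orange hub, with force checks on the way down.

```bash
cat >> h.py <<'E'
def spindle_place(dz,op=.55,x=.4262,y=.3077,a=90):
    """dz: TCP height of the home position; stops if the hub catches on the post"""
    robot.movep([x,y,.15],R(a)); robot.wait(.2); f0=np.array(get_obs()["ft_force"])
    for z in (.075,.062,.055,.045,.035,.025,dz):
        if z<dz: continue
        line(x,y,z,.06); f=np.array(get_obs()["ft_force"])-f0; print(z,f.round(1))
        if np.linalg.norm(f)>8: print("CONTACT"); return False
    fingers.grip(op); line(x,y,.15,.2); print("t",get_obs()["time"]); return True
E
python3 - <<'E'
from h import *
if pick(.4495,-.252,.0125,90,.5):
    place(.618,.101,.0178,79,.5)
if pick(.4377,-.1823,.007,90,.6,.15): spindle_place(.016)
save(cam("side"),"s2")
E
```

```text
grip mm 13.9 N 58.54070886467525 t 22.5917
lifted mm 14.0
ft [-3.7 -0.3  5.5]
t 26.725
grip mm 26.9 N 59.47592236683704 t 29.45
lifted mm 26.9
0.075 [-0.7 -0.1 -0.2]
0.062 [-0.9  0.4 -0.8]
0.055 [-1.3 -0.3 -0.4]
0.045 [-0.3 -0.3 -0.3]
0.035 [ 0.2  0.9 -0. ]
0.025 [ 0.1 -0.  -1.1]
0.016 [0.8 1.  1.2]
t 36.5917
```

View pics/s2.png

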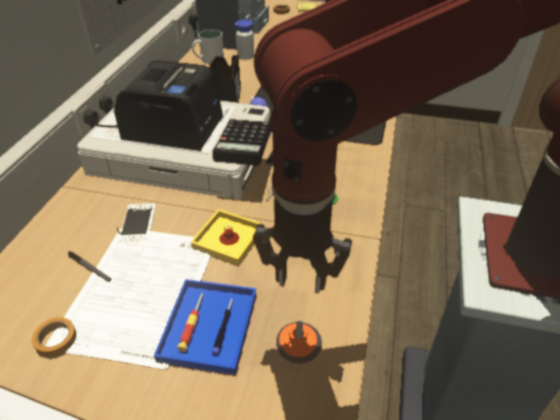

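The side view shows the lifter in the yellow tray at (228,235), the orange hub on the spindle at (299,338), and both drivers in the blue tray. The green hub is next, then a close check.

Run:
```python
from h import *
if pick(.4403,-.0779,.007,90,.6,.15): print(spindle_place(.038))
robot.movep([.50,.17,.22],R(0)); robot.wait(.2); c=cam("wrist"); save(c,"w4"); save(cam("scene"),"c4")
s=cv2.imread("pics/c4.png")[190:320,130:380]; w=c["pixels"][0:280,:,::-1]
cv2.imwrite("pics/mix.png",np.vstack([w,cv2.resize(s,(560,291))]))
```

```text
grip mm 27.4 N 58.609510101377964 t 39.5167
lifted mm 27.1
0.075 [ 0.6  1.  -1.1]
0.062 [1.  1.  0.1]
0.055 [ 0.5  1.4 -0.3]
0.045 [0.1 1.  0.5]
0.038 [0.  0.7 5.1]
t 45.525
True
```

View pics/mix.png

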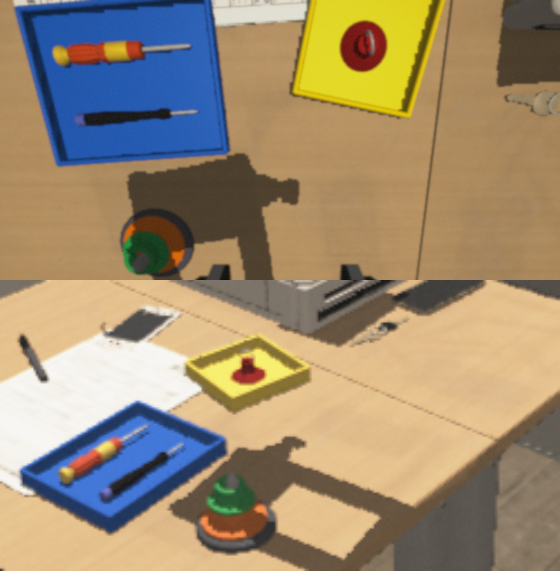

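The mosaic shows the lifter upright near the middle of the yellow tray, the drivers flat, and green on top of orange on the post. Before handing in, I'll check that both hubs are fully home by comparing mask edges with the expected heights.

Run:
```python
from h import *
for n in("scene","side"):
    c=cam(n); H,S,V=cv2.split(hsv(c)); P=np.array([.4262,.3077,0])
    t=np.linspace(0,2*np.pi,90); ring=lambda r,z: proj(c,P+np.c_[r*np.cos(t),r*np.sin(t),0*t+z])
    for nm,m,rf,z0 in(("green",(H>40)&(H<90)&(S>100),.023,.030),("orange",(H<16)&(S>180),.032,.008)):
        m=m.copy(); m[:,:210]=0; m[:,330:]=0; m[:270]=0; m[365:]=0
        y,x=np.nonzero(m); e=np.vstack([ring(rf,z0),ring(rf,z0+.005),ring(.015,z0+.022)])
        print(n,nm,"seen u",x.min(),x.max(),"v",y.min(),y.max(),"expected",e.min(0).round(1),e.max(0).round(1))
    print("lifter/phone/keys ok view; px per 10mm height",(proj(c,P)-proj(c,P+[0,0,.01])).round(1))
o=get_obs();print(o["time"],o["tool_pos"])
```

```text
scene green seen u 223 243 v 278 294 expected [222.2 275.7] [244.1 295.2]
scene orange seen u 221 247 v 291 304 expected [218.8 284.1] [249.  306.3]
lifter/phone/keys ok view; px per 10mm height [[0.3 3.7]]
side green seen u 285 309 v 319 343 expected [284.  317.1] [311.8 344.7]
side orange seen u 281 314 v 335 355 expected [278.6 322.5] [316.7 357.1]
lifter/phone/keys ok view; px per 10mm height [[-0.1  3.4]]
47.0917 [0.49988967 0.17025783 0.21994699]
```

The mask edges match the fully-home positions to within about 3 px, the gripper is clear, and 47 s have been used. Handing in.

```bash
python3 -c "
from plant import robot
print(robot.job_done())"
```

```text
the job is handed in; nothing more can be done
None
```

I handed the job in after about 47 s of robot time: both screwdrivers lie flat and apart in the blue tray, the lifter stands in the yellow tray, the orange hub then the green are home on the spindle as far as the cameras show, and I never touched the phone or keys (the verdict was not shown).

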